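# Stop the tape and open the cassette lid

### The arm

A 6-joint arm with a two-finger parallel gripper is mounted at the origin on the work surface. World frame = base frame: x ahead of the robot, y to its left, z up, the work surface at z = 0. Lengths are in m, angles in rad, forces in N, time in s.
With the tool pointing down it reaches from about 0.275 to 0.775 m from the base axis. Payload 14.6 kg.
Tool frame: the origin (TCP) lies on the centre line of the jaws, within the pads' length; the fingertips stand 8 mm ahead of it and the grasp point (between the pads) lies 11 mm behind it; z points along the fingers, y is the line along which they close (so a half turn about z gives the same grasp; the last joint's range is limited). The gripper opens to 85 mm and grips with 20 to 120 N. Pads are 22 mm wide; open, the fingers measure 114 mm over their backs; the gripper's body (76 mm by 85 mm) begins 54 mm behind the grasp point. The pads swing forward as they close: fully open they stand 13 mm farther back than shut.
Start: joints at [0.963, 0.263, -0.048, 1.259, 0, 1.415], TCP at [0.23, 0.472, 0.239] pointing down, gripper open.
Joint ranges: [-2.65, 2.65], [-0.89, 1.7], [-1.18, 1.37], [-2.13, 2.11], [-1.35, 1.29], [-3.14, 3.14]. Speed limits (rad/s): [1.89, 1.89, 2.57, 2.79, 3.14, 3.14].

### API

Orientations are given as a unit quaternion [w, x, y, z].
In Python, from workcell import * gives the robot as it stands.
- The arm moves only by the shell command python3 -m creep 'ROWS' [OPENING] [FORCE]. ROWS is JSON, a list of rows, each a list of 4 numbers: the shift along the tool's x, y, z as a fraction of full scale, then the turn about the tool's z as a fraction of full scale. A call has 1 to 5 rows; each row shifts and turns the commanded pose from where the row before left it, along the tool's axes as they then stand; what a row does not reach is not made up. Full scale, the value 1, is 0.02 m for a shift and 6 degrees for a turn. A row lasts 1/12 s, in which the tool goes at most 41.7 mm and 7.16 degrees, less where a joint would pass 70% of its speed; a pose out of reach is approached as far as the arm can. A call with a number of a shift or a turn outside -1 to 1 is refused whole. A call with a gripper value outside its range is refused whole. OPENING is the opening, from -1 (shut) to 1 (fully open), set as the call begins (- or left out, the last holds). The fingers move at their own pace and stop on an object; FORCE is the grip in N (left out, the last holds). Time passes only in rows, so rows that do not move let the fingers close. It gives the time, the measured TCP pose, the force, the opening and the grip force at its end, in the units of the state.
- observe(): the state, without advancing time (a new reading comes with each control period).
- capture(name): name is "scene" or "top"; returns a dict with "frame" (384x512x3 uint8, red, green, blue), "mtx" (3x3 intrinsics, pixels), "extrinsics" (4x4, takes a point from camera to world coordinates). Camera axes: x right, y down, z forward; pixel columns grow to the right and rows downward; lengths in m; the calibration is good to about 2 mm. A picture is of the moment at which its call begins. There is no depth.
- sign_off(): hands the job in; it is judged then, once.
The state is a dict: "time_s": time; "joints": joint angles; "dq": joint speeds; "joint_torque": joint torques, N m; "position": TCP position; "tool_rot": TCP orientation; "contact_force": force on the tool from outside, world axes, zero at the start; "wrist_torque": the same for the moment, N m; "opening": finger opening in m; "grip_force": force on a finger pad.
Only numpy, scipy, OpenCV 4.12 (cv2) and the standard library are available. Lean on these libraries where they do the work, as an engineer would, in place of code of your own. Each camera call takes 0.05 s, during which the arm holds its last target. There are 200 camera calls.

### The job

The portable cassette player on the mahjong table is playing, its Play key latched down. With the fingertips press the Stop key (square mark) until Play springs up, and after that press the Eject key (triangle over a bar) so that the cassette lid pops open. Leave rewind and fast-forward alone, do not shove or lift the player or the things standing round it, and finish with the hand clear, the lid standing open and all five keys up.

Things in the scene. Friction and masses are not known exactly. Their poses are not given: they have to be found in the camera images.
- player: flat portable cassette player, black with aluminium trim, loose on the table: 250 mm long (x), 168 wide (y), case top 52 mm high, about 2 kg. Origin: centre of underside; z up. Five grey piano keys along its -x end, nearer the robot, 29 mm apart along y; seen from the robot left (+y) to right (-y): rewind, play, fast-forward, stop, eject. Behind them the lid, then the speaker grille.
- rewind_pad (a point): centre of the top face of the rewind key's pad (pad 36 mm front to back, 27 mm wide along the row, so one key at a time needs the fingers closed); moves with the key. Key up: 56 mm above the table, 4 mm proud of the case top, which begins 3 mm behind the pad. 2 mm gap to the next pad. It is 105 mm in front (-x) of the player's origin.
- play_pad (a point): centre of the top face of the play key's pad (pad 36 mm front to back, 27 mm wide along the row, so one key at a time needs the fingers closed); moves with the key. Key up: 56 mm above the table, 4 mm proud of the case top, which begins 3 mm behind the pad. 2 mm gap to the next pad. It is 105 mm in front (-x) of the player's origin.
- ffwd_pad (a point): centre of the top face of the fast-forward key's pad (pad 36 mm front to back, 27 mm wide along the row, so one key at a time needs the fingers closed); moves with the key. Key up: 56 mm above the table, 4 mm proud of the case top, which begins 3 mm behind the pad. 2 mm gap to the next pad. It is 105 mm in front (-x) of the player's origin.
- stop_pad (a point): centre of the top face of the stop key's pad (pad 36 mm front to back, 27 mm wide along the row, so one key at a time needs the fingers closed); moves with the key. Key up: 56 mm above the table, 4 mm proud of the case top, which begins 3 mm behind the pad. 2 mm gap to the next pad. It is 105 mm in front (-x) of the player's origin.
- eject_pad (a point): centre of the top face of the eject key's pad (pad 36 mm front to back, 27 mm wide along the row, so one key at a time needs the fingers closed); moves with the key. Key up: 56 mm above the table, 4 mm proud of the case top, which begins 3 mm behind the pad. 2 mm gap to the next pad. It is 105 mm in front (-x) of the player's origin.
- key_rewind (a joint): rewind key, left end of the row; two triangles pointing left moulded on its pad. Joint value in rad: 0 = up at rest, 0.112 = hard down (pad centre about 9 mm lower). Sprung: it moves from about 2 N, is hard down at about 5 N, and comes back up by itself when let go. Leave it up.
- key_play (a joint): play key, second from the left; one triangle pointing right moulded on its pad. Joint value in rad: 0 = up at rest, 0.09 = hard down (pad centre about 7 mm lower). It snaps between up and latched down, and starts latched down (0.09). Pressing Stop beyond about 0.06 makes it spring up, in 0.1 s, and it stays up.
- key_ffwd (a joint): fast-forward key, middle of the row; two triangles pointing right moulded on its pad. Joint value in rad: 0 = up at rest, 0.112 = hard down (pad centre about 9 mm lower). Sprung: it moves from about 2 N, is hard down at about 5 N, and comes back up by itself when let go. Leave it up.
- key_stop (a joint): stop key, second from the right; a square moulded on its pad. Joint value in rad: 0 = up at rest, 0.112 = hard down (pad centre about 9 mm lower). Sprung: it moves from about 2 N, is hard down at about 5 N, and comes back up by itself when let go. Beyond about 0.06 it releases the latched Play key.
- key_eject (a joint): eject key, right end of the row; a triangle over a bar moulded on its pad. Joint value in rad: 0 = up at rest, 0.112 = hard down (pad centre about 9 mm lower). Sprung: it moves from about 2 N, is hard down at about 5 N, and comes back up by itself when let go. It lifts the lid's edge a few mm and beyond about 0.085 the lid pops open.
- lid (a joint): cassette lid: aluminium frame with a clear window, the cassette in it; 79 mm long (x), 114 mm wide, right behind the keys; hinged along y at its far edge. Rad: 0 = shut, 0.75 = fully open. When Eject is pressed home the lid pops: the edge next to the keys swings up and away from them, in about half a second, to 53 mm above the case top, and the lid stays open.
- lid_edge (a point): middle of the lid's free edge, next to the keys, on its upper face
- ashtray: round cobalt glass ashtray, 104 mm across, 32 mm high; origin centre of underside. Leave in place.
- incense_holder: squat round brass incense holder on three feet with two ears and a knobbed lid, 76 mm over the ears, 54 mm high; origin centre of underside. Leave in place.
- cassette_case: spare cassette case lying flat, 70 x 109 x 16 mm; origin centre of underside. Leave in place.
- pusher: walnut tile pusher, a 300 mm bar (along its x) of L section, 24 mm wide, 20 mm high; origin centre of underside. Leave in place.

How it is judged:
On the way, in this order (a step that is already met when the one before it is completed fails the run):
1. the Stop key is pressed down and Play has sprung up, the lid still shut and Eject not pressed (value of joint key_stop above 0.05 rad and value of joint key_play below 0.03 rad and value of joint key_eject below 0.045 rad and value of joint lid below 0.05 rad), for 0.02 s.
2. Eject has opened the lid (value of joint lid above 0.55 rad and value of joint key_play below 0.03 rad), for 0.1 s.
At the end, for the whole second after the job is handed in: the lid stands open (beyond 0.6 rad), all five keys are up (below 0.03 rad), and the player stands level and still (value of joint lid above 0.6 rad and value of joint each of key_rewind, key_play, key_ffwd, key_stop, key_eject below 0.03 rad and angle between player's own z axis and vertical below 0.03 rad and linear speed of player below 0.01 m/s); the robot touches nothing.
It fails at once if the lid opened, or Eject pressed, while Play was still down ((value of joint lid above 0.08 rad or value of joint key_eject above 0.06 rad) and value of joint key_play above 0.05 rad).
It fails at once if rewind or fast-forward pressed (beyond 0.05 rad) (value of joint any of key_rewind, key_ffwd above 0.05 rad).
It fails at once if the player shoved more than 20 mm, lifted more than 8 mm or tipped (distance of player from where it was at the start of the episode above 0.02 m or height (world z) of player above 0.008 m or angle between player's own z axis and vertical above 0.08 rad).
It fails at once if a bystander (ashtray, incense holder, cassette case or tile pusher) moved more than 15 mm or lifted (distance of any of ashtray, incense_holder, cassette_case, pusher from where it was at the start of the episode above 0.015 m or height (world z) of any of ashtray, incense_holder, cassette_case, pusher above 0.01 m).
It fails at once if the player pressed with the hand or arm instead of the fingers (contact force between the arm and player above 2 N).
It also fails if it takes over 38 s, if anything falls off the work surface, if the arm or the gripper's body presses on something with over 40 N, if the wrist force passes 120 N, or if a joint passes its speed limit or range.

## Working session

There is one attempt and no reset: what is moved stays moved. The work goes in short steps, Python scripts to look and compute and a shell command to move; the robot and the scene stay as the last step left them, time stands still between calls to the robot, and variables do not carry over. Pictures are saved under pics/ and viewed, at most 10 in all, crops included, and the job is handed in when it is done.

```bash
mkdir -p pics && python3 - <<'E'
from workcell import *
import cv2
for n in("top","scene"):
    c=capture(n); cv2.imwrite(f"pics/{n}0.png",c["frame"][:,:,::-1]); print(n,c["mtx"].round(1).tolist(),c["extrinsics"].round(3).tolist())
s=observe(); print({k:s[k] for k in("time_s","position","tool_rot","opening","contact_force")})
E
```

```text
top [[392.9, 0.0, 248.4], [0.0, 392.9, 191.7], [0.0, 0.0, 1.0]] [[0.004, -0.992, 0.128, 0.521], [-1.0, -0.007, -0.027, 0.003], [0.028, -0.127, -0.991, 1.023], [0.0, 0.0, 0.0, 1.0]]
scene [[357.8, 0.0, 253.7], [0.0, 357.8, 187.0], [0.0, 0.0, 1.0]] [[0.406, 0.662, -0.63, 1.118], [0.914, -0.303, 0.272, -0.205], [-0.011, -0.686, -0.728, 0.632], [0.0, 0.0, 0.0, 1.0]]
{'time_s': 0.1, 'position': array([0.22953291, 0.47190586, 0.23889246]), 'tool_rot': array([-1.75697416e-04,  2.24468738e-01,  9.74481187e-01, -4.14165682e-04]), 'opening': 0.08547128852416443, 'contact_force': array([-0.27596539, -0.20104783,  0.16595805])}
```

View pics/top0.png

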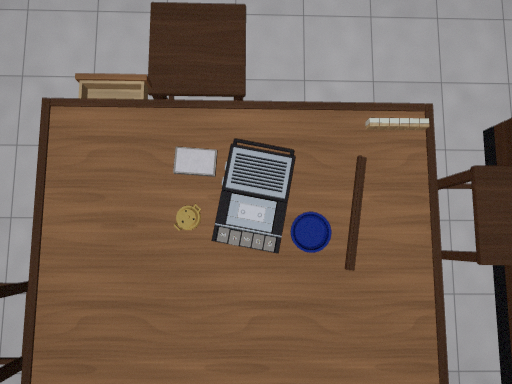

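View pics/scene0.png

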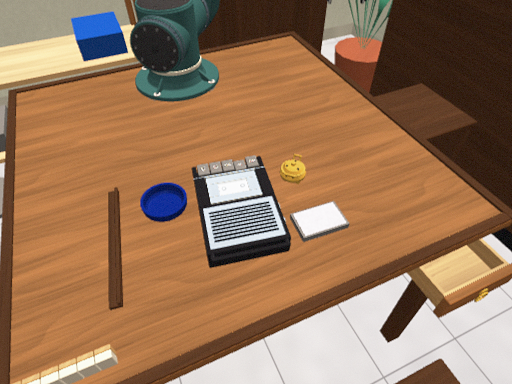

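The top view shows the keys at about (223,236) to (270,244), with the player yawed by roughly 10°. The ashtray is at (311,232), the incense holder at (187,218) and the arm is out of view. Next I'll segment the pads and cast rays.

```bash
cat > h.py <<'E'
import numpy as np, cv2
def ray(c,u,v,z):
    E=c["extrinsics"]; d=E[:3,:3]@np.linalg.inv(c["mtx"])@[u,v,1]; o=E[:3,3]
    return o+d*(z-o[2])/d[2]
def proj(c,p):
    E=c["extrinsics"]; q=c["mtx"]@(E[:3,:3].T@(np.array(p)-E[:3,3])); return q[:2]/q[2]
E
python3 - <<'E'
from workcell import *
from h import *
for n,(x0,y0,x1,y1) in dict(top=(205,222,290,256),scene=(185,150,275,185)).items():
    c=capture(n); f=c["frame"][:,:,::-1]
    cr=f[y0:y1,x0:x1].copy(); cv2.imwrite(f"pics/{n}1.png",cv2.resize(cr,None,fx=8,fy=8,interpolation=cv2.INTER_CUBIC))
    hsv=cv2.cvtColor(cr,cv2.COLOR_BGR2HSV)
    m=((hsv[...,2]>75)&(hsv[...,1]<60)).astype(np.uint8)
    N,l,st,ce=cv2.connectedComponentsWithStats(m,connectivity=4)
    for i in range(1,N):
        if st[i,4]>15:
            u,v=ce[i]+[x0,y0]; print(n,st[i].tolist(),(u.round(1),v.round(1)),ray(c,u,v,.056).round(4))
E
```

```text
top [10, 0, 67, 30, 1114] (np.float64(250.0), np.float64(234.1)) [ 0.5412 -0.028   0.056 ]
top [23, 8, 13, 16, 152] (np.float64(234.2), np.float64(237.4)) [0.5329 0.0107 0.056 ]
scene [8, 6, 72, 29, 1334] (np.float64(230.3), np.float64(172.2)) [ 0.555  -0.0206  0.056 ]
```

View pics/top1.png

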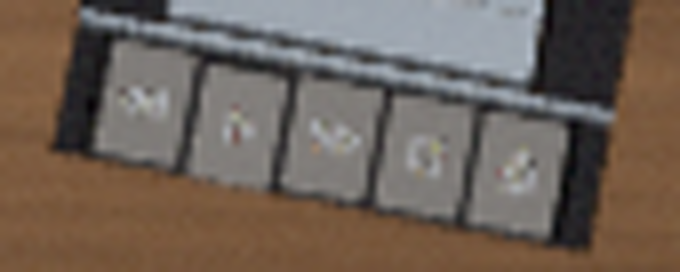

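View pics/scene1.png

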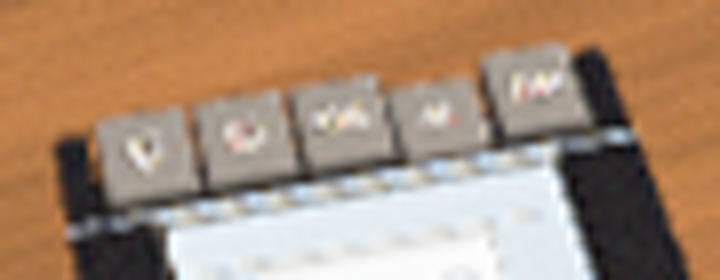

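Both crops show the order rewind, play (sunk), ffwd, stop, eject. In the top crop the stop centre is at about (426,155) and eject at about (518,176). In the scene crop the stop and eject marks are at about (243,137) and (145,150).

```bash
python3 - <<'E'
from workcell import *
from h import *
t=capture("top"); s=capture("scene")
T=dict(rew=(146,103),ff=(331,140),stop=(426,155),ej=(518,176)); S=dict(rew=(537,87),ff=(342,120),stop=(243,137),ej=(145,150))
P={}
for k in T:
    u,v=np.array(T[k])/8-.44+[205,222]; a,b=np.array(S[k])/8-.44+[185,150]
    P[k]=ray(t,u,v,.056); M=[c["mtx"]@np.linalg.inv(c["extrinsics"])[:3] for c in(t,s)]
    X=cv2.triangulatePoints(M[0],M[1],np.array([[u],[v]]),np.array([[a],[b]]))[:,0]
    print(k,P[k].round(4),ray(s,a,b,.056).round(4),"tri",(X[:3]/X[3]).round(4))
d=(P["ej"]-P["rew"])[:2]; print("row len",np.linalg.norm(d),"yaw deg",np.degrees(np.arctan2(d[0],-d[1])))
# case edge line, player side check
for nm,p in dict(ash=(311,232),inc=(187,217)).items(): print(nm,ray(t,*p,.03).round(3))
E
python3 -m creep '[[0,0,0,-1],[0,0,0,-1],[0,0,0,-1]]' -1 20
```

```text
rew [0.54   0.0386 0.056 ] [0.5388 0.0404 0.056 ] tri [0.5402 0.039  0.0576]
ff [ 0.5291 -0.018   0.056 ] [ 0.528  -0.0175  0.056 ] tri [ 0.5291 -0.0179  0.0571]
stop [ 0.5246 -0.047   0.056 ] [ 0.5227 -0.0465  0.056 ] tri [ 0.5246 -0.047   0.0578]
ej [ 0.5184 -0.0752  0.056 ] [ 0.516  -0.0744  0.056 ] tri [ 0.5184 -0.075   0.0583]
row len 0.11576650374222011 yaw deg -10.78306563457857
ash [ 0.548 -0.183  0.03 ]
inc [0.584 0.13  0.03 ]
time_s: 0.55
position: [0.2297, 0.4721, 0.2392]
tool_rot: [-0.0, 0.067, 0.998, -0.0]
contact_force: [-0.1, 0.1, -0.3]
opening: 0.0515
grip_force: 0.0
```

```bash
(python3 -m creep '[[0,0,0,1],[0,0,0,1],[0,0,0,1],[0,0,0,1],[0,0,0,1]]' -1 20
python3 -m creep '[[0,0,0,1],[0,0,0,1],[0,0,0,1],[0,0,0,1],[0,0,0,1]]'
python3 -m creep '[[0,0,0,1],[0,0,0,1],[0,0,0,1],[0,0,0,1],[0,0,0,1]]' )>/dev/null
python3 -m creep '[[0,0,0,0.5],[0,0,0,0],[0,0,0,0]]'
cat >> h.py <<'E'
def todo(s,target,yaw=-10.8):
    from scipy.spatial.transform import Rotation as R
    w,x,y,z=s["tool_rot"]; M=R.from_quat([x,y,z,w]).as_matrix()
    print("t",s["time_s"],"pos",s["position"].round(4),"F",s["contact_force"].round(1),"open",round(s["opening"],4),"j",s["joints"].round(2))
    a=np.degrees(np.arctan2(M[1,0],M[0,0])); print("rows xyz",(M.T@(np.array(target)-s["position"])/.02).round(2),"turn",round((a-(90+yaw))/6,2))
E
python3 -c "
from workcell import *
from h import *
todo(observe(),[.521,-.0463,.1])"
```

```text
time_s: 2.05
position: [0.2297, 0.4721, 0.2392]
tool_rot: [0.0, 0.771, 0.637, -0.0]
contact_force: [0.8, -0.2, 0.0]
opening: 0.0004
grip_force: 0.0
t 2.05 pos [0.2297 0.4721 0.2392] F [ 0.8 -0.2  0. ] open 0.0004 j [ 0.96  0.26 -0.05  1.26  0.    2.72]
rows xyz [-22.72  19.18   6.96] turn -0.0
```

```bash
(python3 -m creep '[[-0.9,0.75,0,0],[-0.9,0.75,0,0],[-0.9,0.75,0,0],[-0.9,0.75,0,0],[-0.9,0.75,0,0]]'
python3 -m creep '[[-0.9,0.75,0,0],[-0.9,0.75,0,0],[-0.9,0.75,0,0],[-0.9,0.75,0,0],[-0.9,0.75,0,0]]'
python3 -m creep '[[-0.9,0.75,0,0],[-0.9,0.75,0,0],[-0.9,0.75,0,0],[-0.9,0.75,0,0],[-0.9,0.75,0,0]]'
python3 -m creep '[[-0.9,0.75,0,0],[-0.9,0.75,0,0],[-0.9,0.75,0,0],[-0.9,0.75,0,0],[-0.9,0.75,0,0]]'
python3 -m creep '[[-0.9,0.75,0.5,0],[-0.9,0.75,1,0],[-0.9,0.75,1,0],[0,0,1,0],[0,0,1,0]]' )>/dev/null
python3 -m creep '[[0,0,1,0],[0,0,1,0],[0,0,0,0],[0,0,0,0]]' >/dev/null
python3 -c "
from workcell import *
from h import *
todo(observe(),[.521,-.0463,.1])"
```

```text
t 4.4667 pos [4.893e-01 2.000e-04 1.092e-01] F [-0.   0.2  0.7] open -0.0002 j [-0.17  0.28 -0.39  0.9   0.    1.59]
rows xyz [-1.98  1.99  0.46] turn -0.01
```

```bash
python3 -m creep '[[-1,1,0.5,0],[-0.98,0.99,0.5,0],[0,0,0.6,0],[0,0,0,0],[0,0,0,0]]' >/dev/null
python3 - <<'E'
from workcell import *
from h import *
todo(observe(),[.521,-.0463,.066])
out=[]
for n,(x0,y0,x1,y1) in dict(top=(200,205,295,265),scene=(180,130,280,193)).items():
    c=capture(n); f=c["frame"][:,:,::-1]
    out.append(cv2.resize(f[y0:y1,x0:x1],(480,300),interpolation=cv2.INTER_CUBIC))
cv2.imwrite("pics/near1.png",np.vstack(out))
E
```

```text
t 4.8833 pos [ 0.5214 -0.0462  0.0781] F [-0.3  0.8  0.2] open 0.0001 j [-0.24  0.36 -0.36  0.84  0.    1.52]
rows xyz [-0.01 -0.02  0.61] turn -0.02
```

View pics/near1.png

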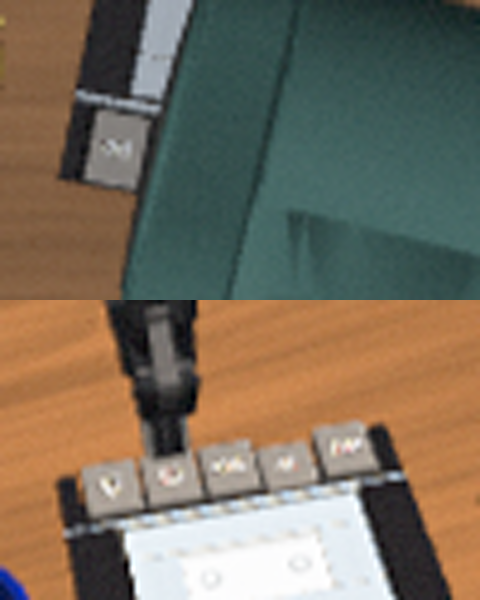

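The hand hides the keys from the top camera. In the scene crop the closed fingertip, about (167,450), sits just above the stop mark at (171,470). Pressing now.

```bash
python3 -m creep '[[0,0,0.4,0],[0,0,0.2,0],[0,0,0.1,0],[0,0,0,0]]'; python3 -m creep '[[0,0,0.1,0],[0,0,0.1,0],[0,0,0,0]]'
```

```text
time_s: 5.32
position: [0.5209, -0.0459, 0.0629]
tool_rot: [-0.0, 0.771, 0.637, -0.0]
contact_force: [-0.6, 2.5, 3.0]
opening: -0.0
grip_force: 1.4
time_s: 5.57
position: [0.5211, -0.0462, 0.059]
tool_rot: [-0.0, 0.771, 0.636, -0.0]
contact_force: [-2.8, 0.9, 2.6]
opening: -0.0002
grip_force: 1.7
```

```bash
python3 -m creep '[[0,0,0.1,0],[0,0,0.05,0],[0,0,0,0]]'; python3 - <<'E'
from workcell import *
from h import *
c=capture("scene"); f=c["frame"][:,:,::-1]
cv2.imwrite("pics/press1.png",cv2.resize(f[140:193,180:280],(700,371),interpolation=cv2.INTER_CUBIC))
E
```

```text
time_s: 5.82
position: [0.5212, -0.0463, 0.0561]
tool_rot: [-0.0, 0.771, 0.636, -0.0]
contact_force: [-3.0, 0.4, 4.0]
opening: 0.0003
grip_force: 2.1
```

View pics/press1.png

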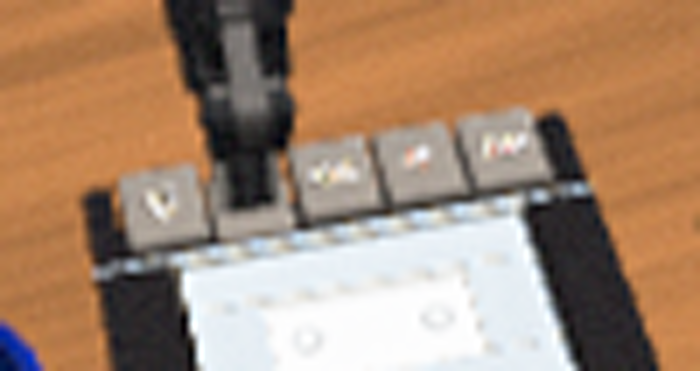

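Stop at about (250,215) is down under the fingertip. Play at (418,165) has come up level with its neighbours, and the lid is still shut. Next I'll lift and move to Eject, 6 mm toward the front to leave the lid room.

```bash
(python3 -m creep '[[0,0,-0.5,0],[0,0,-0.8,0],[-0.75,-0.15,0,0],[-0.7,-0.15,0,0],[0,0,0,0]]';python3 -m creep '[[0,0,0.2,0],[0,0,0,0]]') >/dev/null
python3 - <<'E'
from workcell import *
from h import *
todo(observe(),[.5127,-.0740,.056])
c=capture("scene"); f=c["frame"][:,:,::-1]
cv2.imwrite("pics/near2.png",cv2.resize(f[130:193,180:280],(700,441),interpolation=cv2.INTER_CUBIC))
E
```

```text
t 6.45 pos [ 0.51   -0.0734  0.0776] F [ 0.1 -0.  -0.8] open 0.0005 j [-0.3   0.35 -0.38  0.83  0.    1.46]
rows xyz [-0.01  0.14  1.08] turn -0.03
```

View pics/near2.png

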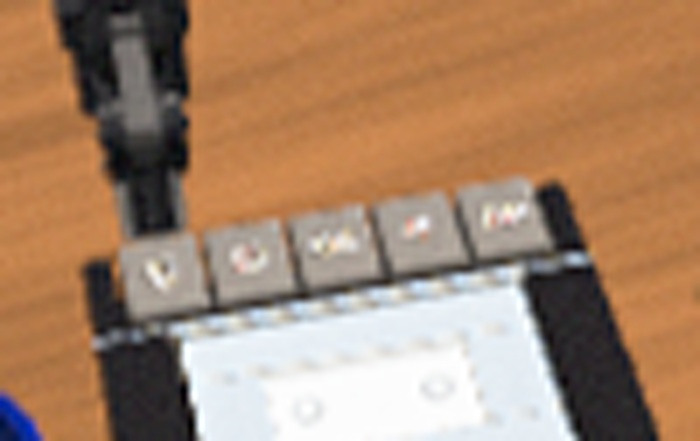

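All five keys are up and the fingertip at about (155,230) is in line with the eject mark at (158,275). Pressing Eject.

```bash
python3 -m creep '[[0,0.15,0.4,0],[0,0,0.25,0],[0,0,0.1,0],[0,0,0.1,0],[0,0,0.1,0]]'; python3 -m creep '[[0,0,0.1,0],[0,0,0.05,0],[0,0,0,0],[0,0,0,0],[0,0,0,0]]'; python3 - <<'E'
from workcell import *
from h import *
c=capture("scene"); f=c["frame"][:,:,::-1]
cv2.imwrite("pics/press2.png",cv2.resize(f[130:223,180:300],(720,558),interpolation=cv2.INTER_CUBIC))
E
```

```text
time_s: 6.92
position: [0.5125, -0.0739, 0.0589]
tool_rot: [-0.0, 0.771, 0.637, -0.0]
contact_force: [-3.5, 1.0, 3.6]
opening: -0.0002
grip_force: 1.9
time_s: 7.33
position: [0.5129, -0.0742, 0.0564]
tool_rot: [0.0, 0.771, 0.636, -0.0]
contact_force: [-2.4, 0.8, 4.2]
opening: 0.0
grip_force: 2.0
```

View pics/press2.png

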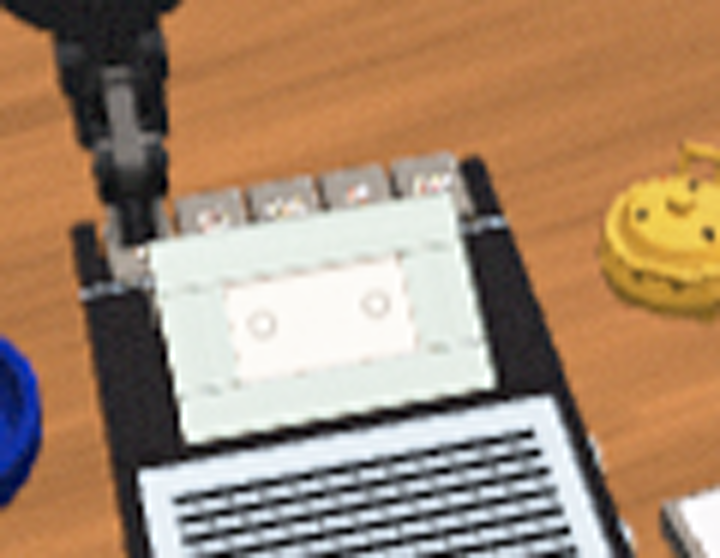

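The lid has swung up: its free edge now overlaps the keys at row ~220. I'll hold briefly, then retreat up and back toward the robot.

```bash
(python3 -m creep '[[0,0,0,0],[0,0,0,0],[0,0,0,0],[0,0,0,0],[0,-0.1,-0.5,0]]'; python3 -m creep '[[0,-0.2,-0.8,0],[0,-0.8,-1,0],[0,-1,-1,0],[0,-1,-1,0],[0,-1,-1,0]]')>/dev/null; python3 -m creep '[[0,-1,-1,0],[0,-1,-1,0],[0,-1,-0.5,0],[0,-1,0,0],[0,0,0,0]]' >/dev/null; python3 -m creep '[[0,0,0,0],[0,0,0,0],[0,0,0,0],[0,0,0,0],[0,0,0,0]]'; python3 - <<'E'
from workcell import *
from h import *
a=capture("scene")["frame"][130:223,180:300,::-1]; b=capture("top")["frame"][130:270,160:340,::-1]
cv2.imwrite("pics/end.png",np.hstack([cv2.resize(a,(390,303),interpolation=cv2.INTER_CUBIC),cv2.resize(b,(390,303),interpolation=cv2.INTER_CUBIC)]))
E
```

```text
time_s: 9.05
position: [0.3543, -0.0435, 0.2121]
tool_rot: [-0.0, 0.771, 0.637, -0.0]
contact_force: [-0.3, 0.7, 0.5]
opening: 0.0004
grip_force: 0.0
```

View pics/end.png

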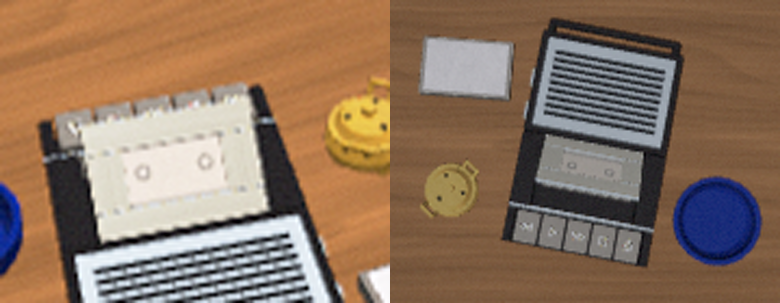

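The lid stands fully open: in the top view its edge is at (588,190), well back from the keys. All five keys are up along row ~235, the hand is clear and nothing around the player has moved. Handing in.

```bash
python3 -c "
from workcell import *
print(sign_off())"
```

```text
the job is handed in; nothing more can be done
None
```

I pressed Stop and Play sprang up, then pressed Eject and the lid popped open; the last pictures show the lid open, all five keys up and the hand clear, and I handed the job in just after 9 s on the robot's clock (no verdict was returned).

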